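# Pack the carved figures into their box

### The job

Pack the four finished carvings into the dark wooden packing box: stand the crowned king, the boy in the hat, the winged angel and the sheep upright in the wells that match the shapes of their feet, the king in the large round well, the boy in the small round one, the angel in the square one and the sheep lengthwise in the oblong one, each with its foot flat on the bottom of the well. Set them down rather than dropping them, knock none of them over, and leave the two uncarved blanks (one king-sized, one sheep-sized) standing where they are.

Things in the scene. Friction and masses are not known exactly. Their poses are not given: they have to be found in the camera images.
- king: Light wood, loose. Origin: centre of its underside, z up. Standing king with a beard and a crown with six points, 92 mm tall, on a round foot 56 mm across and 8 mm thick. The robe is a round column 36 mm across from 20 to 55 mm above the underside: grip it there from any side. The head and crown are narrower.
- boy: Light wood, loose. Origin: centre of its underside, z up. Small standing boy in a round brimmed hat, 66 mm tall, on a round foot 36 mm across and 8 mm thick. The smock is a round column 26 mm across from 16 to 42 mm above the underside: grip it there from any side. The hat is 25 mm across.
- angel: Light wood, loose. Origin: centre of its underside, z up. Angel with spread flat wings and a flat halo, 77 mm tall, square foot 40 x 40 x 8 mm. It faces -x; the wings (56 mm across along y, 24 to 72 mm above the underside) are at its back (+x). Grip it front to back, along its x, between chest and wings: 30 mm thick, centred on the origin, 24 to 54 mm above the underside.
- sheep: Light wood, loose. Origin: centre of its underside, z up. Standing sheep with head, ears, four legs and curly fleece, 57 mm tall, on a rectangular foot 62 mm (along x) x 32 mm (along y), 8 mm thick. The head points to -x. Grip the body across its sides, along its y axis: 26 mm wide, from 20 to 46 mm above the underside, centred 4 mm from the origin towards +x.
- king_blank: Light wood, loose. Origin: centre of its underside, z up. Look-alike that stays: uncarved king, a plain smooth turned column 38 mm across with a narrower plain cylinder (24 mm across, flat top) for a head, no crown and no face, 84 mm tall, on a round foot 56 mm across.
- sheep_blank: Light wood, loose. Origin: centre of its underside, z up. Look-alike that stays: uncarved sheep, a plain square-edged block 52 x 28 x 38 mm with a small block on top, no legs, no head, 54 mm tall, on a rectangular foot 62 (along x) x 32 mm.
- well_round_large: Brown wooden insert 92 x 92 x 20 mm, one of four, two by two 94 mm apart, in a dark wooden box (206 x 206 mm, walls 26 mm high); all fixed. Origin: centre of its underside, 7 mm above the table; z up, x and y along its sides. In its middle a well, 14 mm deep, floor 6 mm above the origin (13 mm above the table) and lined in grey, round, 76 mm across.
- well_round_small: Brown wooden insert 92 x 92 x 20 mm, one of four, two by two 94 mm apart, in a dark wooden box (206 x 206 mm, walls 26 mm high); all fixed. Origin: centre of its underside, 7 mm above the table; z up, x and y along its sides. In its middle a well, 14 mm deep, floor 6 mm above the origin (13 mm above the table) and lined in grey, round, 54 mm across.
- well_square: Brown wooden insert 92 x 92 x 20 mm, one of four, two by two 94 mm apart, in a dark wooden box (206 x 206 mm, walls 26 mm high); all fixed. Origin: centre of its underside, 7 mm above the table; z up, x and y along its sides. In its middle a well, 14 mm deep, floor 6 mm above the origin (13 mm above the table) and lined in grey, square, 60 x 60 mm.
- well_oblong: Brown wooden insert 92 x 92 x 20 mm, one of four, two by two 94 mm apart, in a dark wooden box (206 x 206 mm, walls 26 mm high); all fixed. Origin: centre of its underside, 7 mm above the table; z up, x and y along its sides. In its middle a well, 14 mm deep, floor 6 mm above the origin (13 mm above the table) and lined in grey, oblong, 80 mm (along x) x 50 mm (along y).
Mind the look-alikes: they are no part of the job. What is shaped like the sheep but purple is not meant. What is shaped like the angel but turquoise is not meant.

How it is judged:
By the outcome, as a careful person would: the job done as asked, in the order asked, and still so for the second after the job is handed in, with the robot touching nothing.
It also fails if it takes over 90 s, if anything falls off the work surface, if the arm or the gripper's body presses on something with over 40 N, if the wrist force passes 120 N, or if a joint passes its speed limit or range.

### The arm

A 6-joint arm with a two-finger parallel gripper is mounted at the origin on the work surface. World frame = base frame: x ahead of the robot, y to its left, z up, the work surface at z = 0. Lengths are in m, angles in rad, forces in N, time in s.
With the tool pointing down it reaches from about 0.275 to 0.975 m from the base axis. Payload 8.4 kg.
Tool frame: the origin (TCP) lies on the centre line of the jaws, within the pads' length; the fingertips stand 11 mm ahead of it and the grasp point (between the pads) lies 8 mm behind it (r.tcp_to_tips is the distance from the TCP to the fingertips, in m); z points along the fingers, y is the line along which they close (so a half turn about z gives the same grasp; the last joint's range is limited). The gripper opens to 92 mm and grips with 3 to 60 N. Pads are 20 mm wide; open, the fingers measure 128 mm over their backs; the gripper's body (75 mm by 189 mm) begins 69 mm behind the grasp point.
Start: joints at [1.281, 0.353, 1.633, -0, 1.155, -0.002], TCP at [0.177, 0.599, 0.201] pointing down, gripper open.
Joint ranges: [-2.63, 2.63], [-0.92, 2.1], [0.06, 2.66], [-1.3, 4.44], [0, 2.69], [-3.02, 3.02]. Speed limits (rad/s): [2.22, 2.22, 2.79, 3.14, 3.14, 3.14].

### API

Orientations are given as [roll, pitch, yaw] about the fixed x, y, z axes, in that order (R = Rz(yaw) Ry(pitch) Rx(roll)).
In Python, from plant import r, cams gives the robot as it stands. The module is installed in compiled form; this text tells all that it offers. Calls block until the motion is done:
- r.move_to(position, orientation): joint-space move of the TCP to a pose.
- r.movel(position, orientation=None, velocity=0.15, guard=None): straight line of the TCP; orientation=None keeps the orientation; velocity is the mean speed in m/s. With guard (N) it stops when the force on the tool has changed by that much, and returns True; else False.
- r.move_j(angles): joint-space move.
- r.move_gripper(opening, strength=None): opening from 0.0 (shut) to 1.0 (fully open); strength is the grip in N (None keeps the last); returns when the fingers have stopped.
- r.wait(seconds).
- r.solve_ik(position, orientation): joint angles nearest the present ones, or None.
- r.read_state(): the state.
- cams.camera(name): name is "side" or "top" or "wrist"; returns (picture, depth): 420x560x3 uint8, red, green, blue; 420x560 float32, m along the optical axis (not along the pixel's ray), 0 where there is no reading.
- cams.camera_model(name): a dict with "fov_y" (degrees; the focal length in pixels is half the picture's height over the tangent of half this angle, whatever the lens; pixels are square), "cx", "cy" (the principal point, pixels), "extrinsics" (4x4, takes a point from camera to world coordinates). Camera axes: x right, y up, looking along -z (the intrinsics and any distortion apply to the point x, -y, -z); pixel columns grow to the right and rows downward; lengths in m; the calibration is good to about 2 mm. A picture is of the moment at which its call begins: read the wrist's pose just before it. camera_model takes no time and is no camera call; for the wrist camera it gives the pose at the moment of the call.
A pose or a line that the arm cannot do raises r.Unreachable and nothing moves.
- r.close_job(): hands the job in; it is judged then, once.
The state is a dict: "t": time; "q": joint angles; "qd": joint speeds; "effort": joint torques, N m; "ee_pos": TCP position; "tool_rot": TCP orientation; "contact_force": force on the tool from outside, world axes, zero at the start; "moment": the same for the moment, N m; "width": opening from 0.0 (shut) to 1.0 (fully open); "finger_force": force on a finger pad.
Only numpy, scipy, OpenCV 4.12 (cv2) and the standard library are available. Lean on these libraries where they do the work, as an engineer would, in place of code of your own. Each camera call takes 0.05 s, during which the arm holds its last target. There are 200 camera calls.

## Working session

There is one attempt and no reset: what is moved stays moved. The work goes in short steps, each a Python script; the robot and the scene stay as the last script left them, time stands still between calls to the robot, and variables do not carry over. Pictures are saved under pics/ and viewed, at most 14 in all, crops included, and the job is handed in when it is done.

```bash
mkdir -p pics; ls
python3 - <<'E'
from plant import r,cams
import cv2,numpy as np
for n in ("top","side"):
    p,d=cams.camera(n); m=cams.camera_model(n)
    print(n,{k:(np.round(v,4).tolist() if k=="extrinsics" else v) for k,v in m.items()},(d>0).mean())
    cv2.imwrite(f"pics/{n}0.png",p[:,:,::-1]); np.save(f"{n}0.npy",d)
s=r.read_state(); print({k:np.round(v,3).tolist() for k,v in s.items()}, r.tcp_to_tips)
E
```

```text
pics
top {'fov_y': 53.91876628177194, 'cx': 271.45686010318985, 'cy': 209.63533497951448, 'extrinsics': [[0.0036, 0.9912, -0.1323, 0.3591], [-0.9999, 0.0052, 0.0118, 0.0055], [0.0124, 0.1322, 0.9911, 0.9937], [0.0, 0.0, 0.0, 1.0]]} 0.9958715986394557
side {'fov_y': 48.625650286739955, 'cx': 277.6475174266105, 'cy': 214.5849122703569, 'extrinsics': [[0.9965, 0.0652, -0.0526, 0.3897], [-0.0819, 0.6286, -0.7734, -1.0187], [-0.0174, 0.775, 0.6317, 0.9078], [0.0, 0.0, 0.0, 1.0]]} 0.9960374149659864
{'t': 0.1, 'q': [1.281, 0.354, 1.634, -0.0, 1.155, -0.002], 'qd': [0.0, -0.001, -0.003, -0.0, 0.0, -0.001], 'effort': [-0.001, -59.49, -33.493, 0.07, 0.019, -0.0], 'ee_pos': [0.177, 0.599, 0.201], 'tool_rot': [-3.14, 0.0, 2.854], 'contact_force': [0.007, 0.062, 0.262], 'moment': [0.025, -0.034, 0.001], 'finger_force': 0.0, 'width': 1.0} 0.011
```

View pics/top0.png

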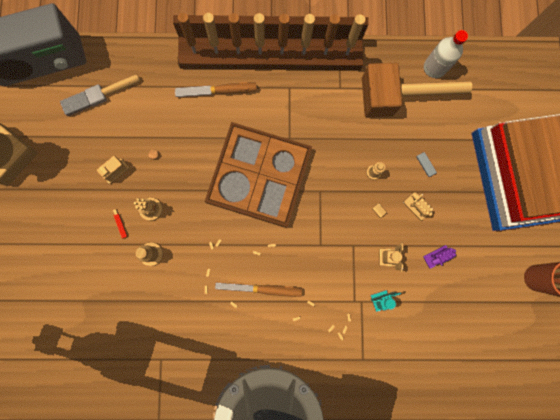

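View pics/side0.png

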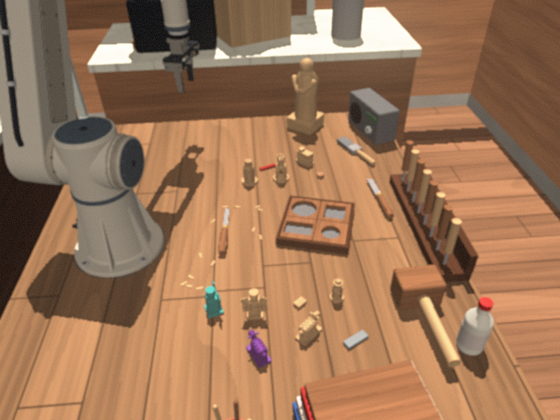

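Top view: the king (crown, 148,208) could be confused with the king blank (149,253), and the sheep (418,206) with the sheep blank (111,168) and the purple sheep (440,257). The angel (392,257) could be confused with the turquoise one (384,300). The boy (377,170) has no twin. The box wells are the large round (235,186), small round (284,161), square (247,150) and oblong (272,199).

The side view agrees: king with crown (281,170), blank (249,173), sheep (308,328), angel (254,305), boy (337,291).

```bash
cat > h.py <<'E'
import numpy as np,cv2
from plant import r,cams
def cloud(d,m):
    "world coordinates of every pixel, HxWx3 (nan without reading)"
    h,w=d.shape; f=h/2/np.tan(np.radians(m["fov_y"])/2)
    u,v=np.meshgrid(np.arange(w),np.arange(h))
    d=np.where(d>0,d,np.nan)
    P=np.stack([(u-m["cx"])/f*d,-(v-m["cy"])/f*d,-d],-1)
    E=np.array(m["extrinsics"]); return P@E[:3,:3].T+E[:3,3]
def pix(p,m,h=420):
    E=np.array(m["extrinsics"]); f=h/2/np.tan(np.radians(m["fov_y"])/2)
    c=(np.asarray(p)-E[:3,3])@E[:3,:3]
    return m["cx"]+f*c[...,0]/-c[...,2], m["cy"]-f*c[...,1]/-c[...,2]
def rect(xy):
    (c,s,a)=cv2.minAreaRect((np.asarray(xy)*1000).astype(np.float32)); return np.round(c,1),np.round(s,1),round(a,1)
E
python3 - <<'E'
from h import *
W={}
for n in("top","side"):
    W[n]=cloud(np.load(n+"0.npy"),cams.camera_model(n))
    T=W[n].reshape(-1,3); t=T[(abs(T[:,0]-.5)<.25)&(abs(T[:,1])<.35)&(abs(T[:,2])<.006)]
    print(n,"table z",np.median(t[:,2]),t[:,2].std())
px=dict(king=((148,208),(281,170)),kblank=((149,253),(249,173)),boy=((377,170),(337,291)),sheep=((418,206),(308,328)),angel=((392,257),(254,305)),sblank=((111,168),(305,157)))
for k,(a,b) in px.items():
    c0=W["top"][a[1],a[0]]; 
    for n in W:
        T=W[n].reshape(-1,3); T=T[np.hypot(*(T[:,:2]-c0[:2]).T)<.055]
        T=T[T[:,2]>.004]; hi=T[T[:,2]>.015]
        print(k,n,c0.round(3),"zmax",T[:,2].max().round(4),"all",rect(T[:,:2]),"hi",rect(hi[:,:2]),len(T))
# box
for n in W:
    T=W[n].reshape(-1,3); T=T[(abs(T[:,0]-.5)<.13)&(abs(T[:,1]-.05)<.13)&(T[:,2]>.021)&(T[:,2]<.035)]
    print("box",n,rect(T[:,:2]),np.percentile(T[:,2],[5,50,95]).round(4))
for k,a in dict(rl=(235,186),rs=(284,161),sq=(247,150),ob=(272,199)).items(): print(k,W["top"][a[1],a[0]].round(4))
E
```

```text
top table z -7.517529839357051e-05 0.001825006555395576
side table z 0.00013861850350066485 0.0018818615408978427
king top [0.486 0.275 0.06 ] zmax 0.0936 all (array([491.7, 285.2]), array([55. , 98.7]), 59.6) hi (array([490. , 281.8]), array([32.3, 37.2]), 54.7) 478
king side [0.486 0.275 0.06 ] zmax 0.0949 all (array([490.7, 274.6]), array([80.4, 75.1]), 19.3) hi (array([492.8, 282.8]), array([41.4, 33.3]), 59.6) 296
kblank top [0.384 0.266 0.068] zmax 0.0874 all (array([380.7, 260.4]), array([85.9, 77.3]), 51.7) hi (array([383.6, 278.1]), array([34.8, 37.4]), 73.2) 490
kblank side [0.384 0.266 0.068] zmax 0.0863 all (array([377.8, 259.9]), array([78.4, 69.2]), 68.1) hi (array([383.5, 274.7]), array([36.1, 32.5]), 11.5) 292
boy top [ 0.577 -0.25   0.062] zmax 0.0688 all (array([ 581.4, -249.6]), array([87.6, 90.2]), 20.6) hi (array([ 584.5, -255.5]), array([24.8, 24.3]), 21.8) 240
boy side [ 0.577 -0.25   0.062] zmax 0.0696 all (array([ 580.2, -249.4]), array([79.9, 71.2]), 16.4) hi (array([ 583.9, -257.7]), array([27. , 26.6]), 49.7) 266
sheep top [ 0.496 -0.348  0.043] zmax 0.059
[... 497 characters left out ...]
ay([ 378.6, -275.1]), array([85.3, 74. ]), 10.3) hi (array([ 378.2, -284.1]), array([32.2, 63.4]), 87.6) 547
sblank top [0.582 0.37  0.045] zmax 0.0566 all (array([583.6, 372.1]), array([78.4, 67. ]), 61.6) hi (array([584.5, 374.8]), array([29.7, 52.4]), 42.0) 492
sblank side [0.582 0.37  0.045] zmax 0.0578 all (array([584.2, 363. ]), array([72.9, 78.8]), 13.0) hi (array([584. , 373.6]), array([36.7, 54.9]), 49.1) 259
box top (array([565.2,  29.1]), array([206.7, 183.8]), 73.2) [0.0235 0.0266 0.0296]
box side (array([565.2,  30.9]), array([215. , 185.4]), 73.1) [0.0226 0.0267 0.0298]
rl [0.5468 0.0819 0.0141]
rs [ 0.6082 -0.0361  0.0184]
sq [0.6369 0.0541 0.0118]
ob [ 0.5157 -0.0074  0.0135]
```

Run:
```python
from h import *
m=cams.camera_model("wrist"); E=np.array(m["extrinsics"]);print(m["fov_y"],m["cx"],m["cy"],E.round(3).tolist())
s=r.read_state()
cam_off=E[:2,3]-s["ee_pos"][:2]; print(cam_off)
t0=s["t"]
for n,x,y in(("k",.45,.28),("b",.565,.03),("a",.48,-.29)):
    r.move_to([x,y,.30],[np.pi,0,np.arctan2(y,x)]); r.wait(.3)
    m=cams.camera_model("wrist"); p,d=cams.camera("wrist"); 
    np.savez(n+".npz",d=d,**{k:m[k] for k in m}); cv2.imwrite(f"pics/w_{n}.png",p[:,:,::-1])
    print(n,r.read_state()["t"],np.round(m["extrinsics"],3)[:3,3])
a=[cv2.resize(cv2.imread(f"pics/w_{n}.png"),(400,300)) for n in "kba"]; a.append(a[0]*0)
cv2.imwrite("pics/w.png",np.vstack([np.hstack(a[:2]),np.hstack(a[2:])]))
```

```text
63.75518016437918 280.88123948370793 209.97657827414764 [[0.283, -0.916, -0.285, 0.097], [0.959, 0.27, 0.085, 0.623], [-0.001, -0.297, 0.955, 0.383], [0.0, 0.0, 0.0, 1.0]]
[-0.08002644  0.02435774]
k 2.0417 [0.522 0.325 0.482]
b 3.4583 [0.65  0.036 0.482]
a 5.0583 [ 0.553 -0.333  0.482]
```

View pics/w.png

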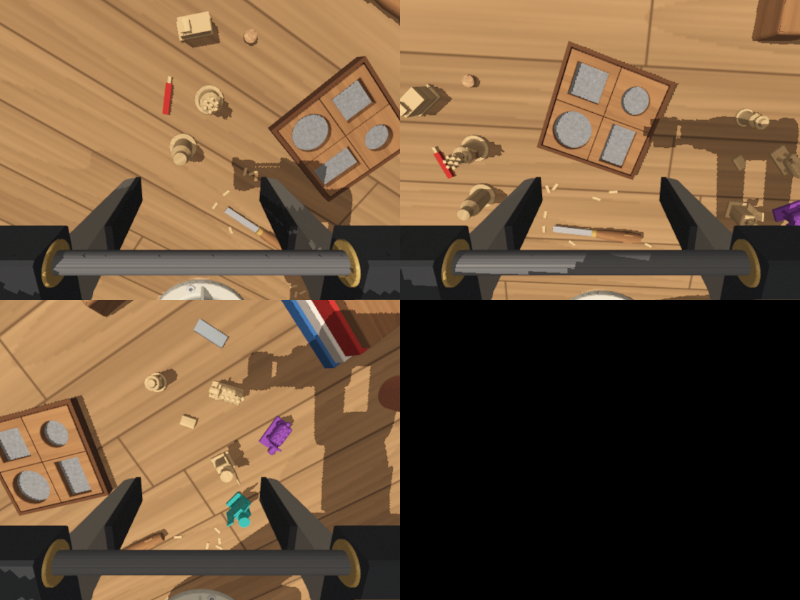

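Wrist montage: the king with its crown is at (210,98) and the plain blank at (183,150) in the top-left tile. In the bottom-left tile the sheep is at (226,392), the angel at (223,465) and the boy at (156,382), with the purple and turquoise decoys at (277,435) and (238,508). Next I'll fit the fused clouds and take one close crop.

```bash
cat > fit.py <<'E'
from h import *
from scipy.optimize import least_squares
C={n:cloud(np.load(n+"0.npy"),cams.camera_model(n)) for n in("top","side")}
C.update({n:cloud(z["d"],z) for n in "kba" for z in [np.load(n+".npz")]})
def near(n,c,rad,z0,z1):
    T=C[n].reshape(-1,3); return T[(np.hypot(T[:,0]-c[0],T[:,1]-c[1])<rad)&(T[:,2]>z0)&(T[:,2]<z1)]
if __name__=="__main__":
    for k,c,R,z0,z1,w in(("king",(.491,.282),.018,.022,.054,"k"),("boy",(.584,-.256),.013,.018,.040,"a")):
        for ns in(("top",),("side",),(w,),("top","side",w)):
            T=np.vstack([near(n,c,.03,z0,z1) for n in ns])
            s=least_squares(lambda q:np.hypot(T[:,0]-q[0],T[:,1]-q[1])-R,c,loss="soft_l1",f_scale=.001)
            print(k,ns,len(T),s.x.round(4),"rms",np.abs(s.fun).mean().round(4))
        for n in("top","side",w):
            T=near(n,c,.03,.02,.2); print("  zmax",n,np.percentile(T[:,2],99).round(4))
    for k,c,z0 in(("angel",(.378,-.2835),.028),("sheep",(.501,-.357),.018)):
        for ns in(("top",),("side",),("a",),("top","side","a")):
            T=np.vstack([near(n,c,.045,z0,.09) for n in ns]); print(k,ns,len(T),rect(T[:,:2]),np.percentile(T[:,2],99).round(4))
            T=np.vstack([near(n,c,.042,.0055,.012) for n in ns]); print("   foot",rect(T[:,:2]))
    # box rim
    for n in("top","side","b","a"):
        T=near(n,(.565,.03),.16,.021,.035); print("box",n,rect(T[:,:2]))
        im=cv2.imread(f"pics/{n}0.png" if n in("top","side") else f"pics/w_{n}.png").astype(int)
        P=C[n]; g=(np.ptp(im,axis=2)<30)&(np.hypot(P[...,0]-.565,P[...,1]-.03)<.11)&(P[...,2]<.03)
        nn,lab,st,ce=cv2.connectedComponentsWithStats(g.astype(np.uint8))
        for i in range(1,nn):
            if st[i,4]>80:
                q=P[lab==i]; print("   well",rect(q[:,:2]),np.nanmedian(q[:,2]).round(4),len(q))
    z=cv2.imread("pics/w_a.png"); k=cv2.imread("pics/w_k.png")
    a=cv2.resize(z[100:270,180:430],None,fx=3,fy=3,interpolation=2)
    cv2.imwrite("pics/crop_a.png",a)
E
python3 fit.py
```

```text
king ('top',) 71 [0.4927 0.2848] rms 0.0011
king ('side',) 81 [0.4915 0.2873] rms 0.0022
king ('k',) 113 [0.492  0.2874] rms 0.0007
king ('top', 'side', 'k') 265 [0.4921 0.2868] rms 0.0015
  zmax top 0.093
  zmax side 0.0946
  zmax k 0.0917
boy ('top',) 32 [ 0.5858 -0.2566] rms 0.0004
boy ('side',) 59 [ 0.5856 -0.2551] rms 0.0011
boy ('a',) 64 [ 0.5864 -0.2549] rms 0.0007
boy ('top', 'side', 'a') 155 [ 0.5862 -0.2553] rms 0.0009
  zmax top 0.068
  zmax side 0.0674
  zmax a 0.0659
angel ('top',) 326 (array([ 378. , -282.9]), array([30.1, 62.2]), 87.1) 0.0796
   foot (array([ 378.4, -280.6]), array([35.7, 39.2]), 87.9)
angel ('side',) 405 (array([ 378.2, -284.1]), array([32.2, 63.4]), 87.6) 0.0793
   foot (array([ 377.1, -294.6]), array([20.8, 36.6]), 86.7)
angel ('a',) 722 (array([ 379.2, -282.4]), array([30.2, 64.2]), 87.4) 0.0769
   foot (array([ 379.7, -282.2]), array([39.7, 39.9]), 87.2)
angel ('top', 'side', 'a') 1453 (array([ 378.8, -283.8]), array([33. , 64.7]), 87.6) 0.0792
   foot (array([ 379.1, -284. ]), array([43. , 40.6]), 88.0)
sheep ('top',) 284 (array([ 500.1, -356.7])
[... 1266 characters left out ...]
3.1)
   well (array([634.1,  58.9]), array([58.6, 58.5]), 73.1) 0.0119 1942
   well (array([606.4, -31.9]), array([50.8, 50.9]), 28.1) 0.0118 1125
   well (array([543.7,  86.6]), array([73.3, 71.7]), 45.6) 0.0119 2051
   well (array([515.5,  -4.6]), array([47.4, 77.5]), 72.9) 0.0119 1647
box a (array([576. ,  27.3]), array([208.3, 206.4]), 73.1)
   well (array([607.5, -27.2]), array([48.5, 46.4]), 22.9) 0.0121 871
   well (array([635.3,  63.7]), array([51.2, 58.1]), 73.3) 0.0121 1257
   well (array([535.6, -68. ]), array([ 2.4, 82.6]), 72.9) 0.0112 389
   well (array([516.7,   0.6]), array([43.1, 76.2]), 73.7) 0.0121 1286
   well (array([544.1,  91.8]), array([66.1, 69.4]), 59.0) 0.0121 1409
```

View pics/crop_a.png

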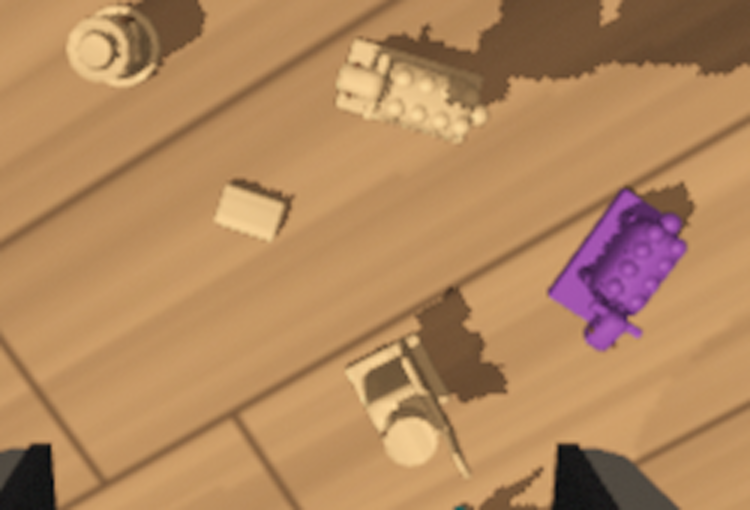

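Crop: the boy's hat is at (98,48) and the carved sheep at (410,90), fleece visible, head to the left. The angel is at (405,395), wings to the lower right; the purple sheep is at (630,270). All the sizes and heights fit, so I'll start with the king.

```bash
cat > pp.py <<'E'
from h import *
D=np.radians
B=np.array([.576,.027]); a=D(73.05); e1=np.array([np.cos(a),np.sin(a)]); e2=np.array([e1[1],-e1[0]])
u=lambda deg:np.array([np.cos(D(deg)),np.sin(D(deg))])
# name: pick xy, pick yaw, grip height, open fraction, place xy, place yaw, width mm
J=dict(king=((.4921,.2865),0,.040,.75,B+.047*(e1-e2),-16.95,36),
 boy=((.5861,-.2555),-23,.036,.65,B+.047*(e2-e1),-16.95,26),
 angel=((.3790,-.2832),-2.6,.043,.72,B+.047*(e1+e2),-16.95,30),
 sheep=(np.array([.5015,-.3566])+.004*u(223),43,.040,.65,B-.047*(e1+e2)+.004*u(163),-16.95,26))
def run(n):
    p,yp,g,op,q,yq,w=J[n]; H=.20; tz=g-.008
    def cost(t):
        A=r.solve_ik([*p,H],[np.pi,0,D(yp+t)]); C=r.solve_ik([*q,H],[np.pi,0,D(yq+t)])
        return 1e9 if A is None or C is None else abs(A[5])+abs(C[5])
    t=min((0,180),key=cost); rp=[np.pi,0,D(yp+t)]; rq=[np.pi,0,D(yq+t)]
    r.move_to([*p,H],rp); r.move_gripper(op)
    r.movel([*p,tz+.06],velocity=.25)
    if r.movel([*p,tz],velocity=.1,guard=8): print("TOUCH on pick",r.read_state()["ee_pos"]); return False
    r.move_gripper(0,20); s=r.read_state(); print(n,"width mm",s["width"]*92,"want",w,"ff",s["finger_force"])
    if abs(s["width"]*92-w)>5: return False
    r.movel([*p,H],velocity=.2); print("lifted",r.read_state()["width"]*92)
    r.move_to([*q,H],rq); z=.013+tz
    r.movel([*q,z+.03],velocity=.2); r.movel([*q,z+.005],velocity=.06); r.wait(.15)
    hit=r.movel([*q,z-.003],velocity=.02,guard=3); s=r.read_state()
    print("set down",hit,"z-expected mm",(s["ee_pos"][2]-z)*1e3,"w",s["width"]*92)
    r.move_gripper(min(1,(w+26)/92)); r.wait(.1)
    r.movel([*q,H],velocity=.2); print("t",r.read_state()["t"]); return True
def shot(f,n="top",box=None,k=3):
    im=cams.camera(n)[0][:,:,::-1]
    if box: im=im[box[1]:box[3],box[0]:box[2]]
    cv2.imwrite(f,cv2.resize(im,None,fx=k,fy=k))
E
python3 - <<'E'
from pp import *
for k,v in J.items(): print(k,np.round(v[0],4),np.round(v[4],4))
run("king"); shot("pics/k1.png","side",(200,120,400,270))
E
```

```text
king [0.4921 0.2865] [0.5447 0.0857]
boy [ 0.5861 -0.2555] [ 0.6073 -0.0317]
angel [ 0.379  -0.2832] [0.6347 0.0583]
sheep [ 0.4986 -0.3593] [ 0.5135 -0.0031]
king width mm 34.61779243936921 want 36 ff 19.998686495237052
lifted 34.734293201439634
set down True z-expected mm -0.050567013448458986 w 34.99066251821957
t 15.0
```

View pics/k1.png

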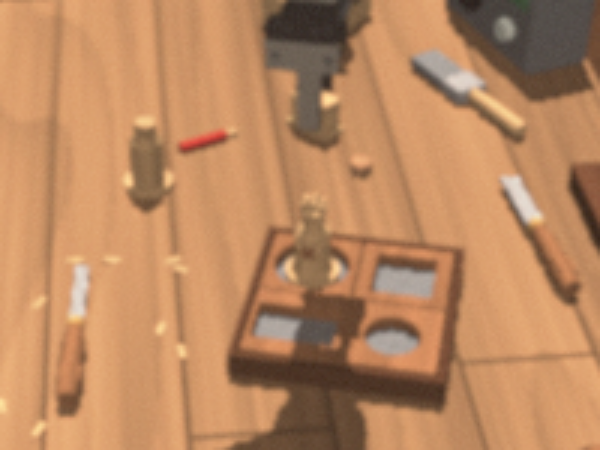

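The crop shows the king upright in the large round well at (312,260), and the king blank untouched at (148,165). Boy next, then angel and sheep.

Run:
```python
from pp import *
for n in("boy","angel","sheep"):
    if not run(n): print("STOP",n); break
r.move_to([.35,.15,.30],[np.pi,0,0.4])
shot("pics/e_side.png","side",(190,130,390,280),4); shot("pics/e_top.png","top",(80,90,460,310),2)
d=cams.camera("top")[1]; T=cloud(d,cams.camera_model("top")).reshape(-1,3)
d=cams.camera("side")[1]; S=cloud(d,cams.camera_model("side")).reshape(-1,3)
for n,s in zip(J,(e1-e2,e2-e1,e1+e2,-e1-e2)):
    c=B+.047*s
    for X in(T,S):
        q=X[(np.hypot(*(X[:,:2]-c).T)<.045)&(X[:,2]>.036)]; print(n,len(q),np.percentile(q[:,2],99).round(4) if len(q) else "",(q[:,:2].mean(0)-c).round(4))
```

```text
boy width mm 23.33037525675063 want 26 ff 18.91087549549411
lifted 23.44508393382961
set down True z-expected mm -0.27864705772591425 w 23.473435865758713
t 23.9667
angel width mm 30.228666615639174 want 30 ff 19.989500641822815
lifted 29.760481170554794
set down True z-expected mm -0.1957854122088959 w 29.70519991770136
t 34.25
sheep width mm 9.70458983297957 want 26 ff 20.69860397838056
STOP sheep
king 246 0.1064 [-0.004  -0.0033]
king 232 0.1065 [-0.0018 -0.0086]
boy 138 0.081 [-0.0034 -0.0006]
boy 133 0.0799 [-0.0021 -0.0062]
angel 265 0.0926 [-0.0044 -0.0039]
angel 309 0.0922 [-0.0039 -0.0096]
sheep 0  [nan nan]
sheep 0  [nan nan]<stdin>:11: RuntimeWarning: Mean of empty slice.
  ret = um.true_divide(
```

View pics/e_side.png

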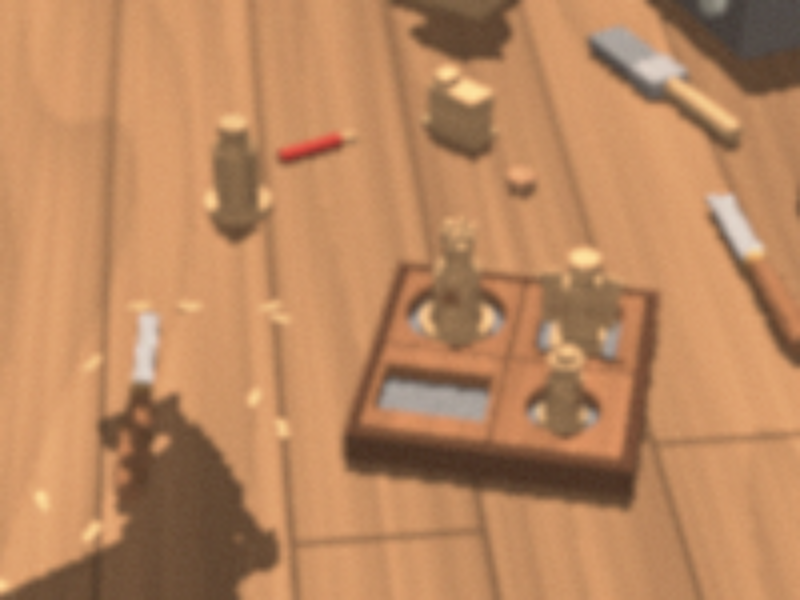

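View pics/e_top.png

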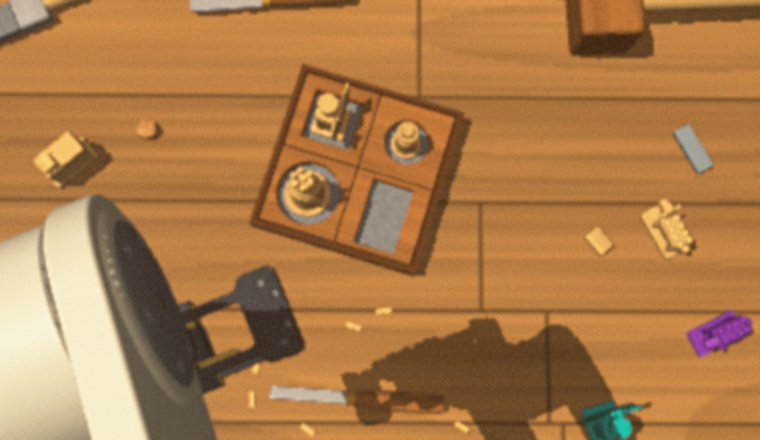

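The king, boy and angel stand upright in their wells, and the angel sits square. The sheep, now at (667,228) in the top crop, was not gripped (9.7 mm). I need a closer look at it.

Run:
```python
from pp import *
print(r.read_state()["t"],r.read_state()["width"])
r.move_to([.42,-.31,.24],[np.pi,0,np.arctan2(-.31,.42)]); r.wait(.3)
m=cams.camera_model("wrist"); p,d=cams.camera("wrist"); np.savez("s2.npz",d=d,**m)
W=cloud(d,m); x,y=pix([.505,-.355,.02],m); print(x,y)
x,y=int(x),int(y); c=p[max(0,y-80):y+80,max(0,x-100):x+100,::-1]
dt=cams.camera("side")[0][280:370,260:360,::-1]
cv2.imwrite("pics/s2.png",np.hstack([cv2.resize(c,(440,352),interpolation=2),cv2.resize(dt,(352,352),interpolation=2)]))
T=W.reshape(-1,3); T=T[np.hypot(T[:,0]-.505,T[:,1]+.355)<.06]
for a,b in((.005,.012),(.018,.04),(.018,.1),(.045,.1)):
    q=T[(T[:,2]>a)&(T[:,2]<b)]; print(a,b,len(q),rect(q[:,:2]),q[:,2].max().round(4))
```

```text
40.7333 0.0020133413771485126
269.57027657982565 95.49047927828796
0.005 0.012 322 (array([ 504. , -344.8]), array([61.5, 31.6]), 28.3) 0.0095
0.018 0.04 149 (array([ 497.2, -348.4]), array([49.6, 25.6]), 28.2) 0.0399
0.018 0.1 1276 (array([ 505.1, -344.5]), array([67.3, 26.5]), 28.7) 0.058
0.045 0.1 635 (array([ 508.8, -341.8]), array([58.4, 26.5]), 26.2) 0.058
```

View pics/s2.png

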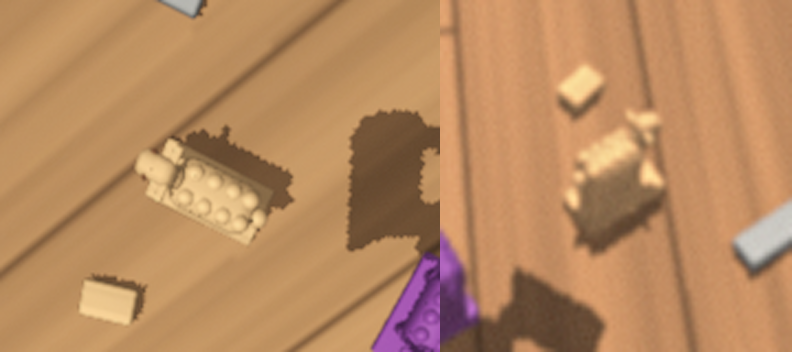

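The sheep is still upright (top at 57–58 mm) but has shifted: foot centre now (504,−345), yaw 28°. It looks as if the pads squeezed it out headwards and ended on the tail. I'll check its profile along its length before gripping again.

Run:
```python
from h import *
z=np.load("s2.npz"); W=cloud(z["d"],z).reshape(-1,3); c=np.array([.504,-.3448]); a=np.radians(28.3)
D=(W[:,:2]-c)@np.array([[-np.cos(a),np.sin(a)],[-np.sin(a),-np.cos(a)]])*1000 # sheep x (tail +), y
for lo in range(-45,45,5):
    q=(D[:,0]>=lo)&(D[:,0]<lo+5)&(abs(D[:,1])<30)&(W[:,2]>.014)
    if q.sum()>3: print(lo,"y",D[q,1].min().round(1),D[q,1].max().round(1),"z",(W[q,2].max()*1e3).round(1),(W[q,2].min()*1e3).round(1),q.sum())
m=cams.camera_model("top");d=cams.camera("top")[1];T=cloud(d,m).reshape(-1,3)
n=cams.camera_model("side");d=cams.camera("side")[1];S=cloud(d,n).reshape(-1,3)
for X in(T,S):
    q=X[(np.hypot(*(X[:,:2]-c).T)<.05)&(X[:,2]>.018)]; print(rect(q[:,:2]))
    q=X[(np.hypot(*(X[:,:2]-c).T)<.042)&(X[:,2]>.005)&(X[:,2]<.012)]; print(" foot",rect(q[:,:2]))
```

```text
-35 y -5.4 6.7 z 53.3 48.1 51
-30 y -6.7 7.6 z 55.3 49.1 67
-25 y -12.2 12.4 z 58.0 49.8 73
-20 y -13.1 13.3 z 56.9 36.4 124
-15 y -12.1 12.7 z 48.7 37.1 111
-10 y -12.6 12.7 z 47.3 36.4 117
-5 y -12.7 12.7 z 47.7 36.4 115
0 y -12.7 12.7 z 49.1 36.2 116
5 y -12.8 12.7 z 47.2 36.2 117
10 y -12.8 12.7 z 48.2 36.0 118
15 y -12.9 12.7 z 48.7 36.2 113
20 y -11.4 11.8 z 47.9 36.4 95
25 y -5.5 7.1 z 43.9 35.2 45
30 y -3.3 3.8 z 39.7 35.0 14
(array([ 504.1, -341.2]), array([65.4, 24.4]), 16.4)
 foot (array([ 499.1, -336.4]), array([63.2, 36.1]), 23.1)
(array([ 491.5, -336.7]), array([61.4, 69.5]), 56.3)
 foot (array([ 504.6, -346.2]), array([67., 39.]), 18.9)
```

The body is straight-sided, so a correctly aligned grip should have held. The latest top view disagrees with the wrist view from moments before (yaw 16° against 28°), so the sheep may be moving. I'll check that over time.

Run:
```python
from pp import *
def look():
    m=cams.camera_model("wrist"); t=r.read_state()["t"]; d=cams.camera("wrist")[1]; W=cloud(d,m).reshape(-1,3)
    q=W[(np.hypot(W[:,0]-.51,W[:,1]+.34)<.07)&(W[:,2]>.018)]; f=W[(np.hypot(W[:,0]-.51,W[:,1]+.34)<.07)&(W[:,2]>.005)&(W[:,2]<.012)]
    print(round(t,2),rect(q[:,:2]),rect(f[:,:2]))
for i in range(4): look(); r.wait(.35)
d=cams.camera("top")[1];T=cloud(d,cams.camera_model("top")).reshape(-1,3)
q=T[(np.hypot(T[:,0]-.505,T[:,1]+.345)<.05)&(T[:,2]>.018)]; print(rect(q[:,:2]),len(q))
q=q[q[:,2]<.07]; print(rect(q[:,:2]),len(q))
print(r.read_state()["ee_pos"])
```

```text
42.95 (array([ 483.8, -330. ]), array([72. , 87.6]), 47.7) (array([ 491.1, -320.7]), array([61.6, 86.8]), 28.3)
43.35 (array([ 484.3, -329.8]), array([71.1, 87.7]), 48.7) (array([ 490.9, -320.8]), array([61.6, 86.9]), 28.3)
43.75 (array([ 484.3, -329.8]), array([71.1, 87.7]), 48.8) (array([ 491.1, -320.8]), array([61.8, 86.6]), 28.3)
44.15 (array([ 484.1, -329.8]), array([71.7, 87.7]), 48.3) (array([ 491.4, -320.4]), array([61.4, 87.4]), 27.6)
(array([ 504.2, -342. ]), array([64.9, 24.5]), 15.5) 150
(array([ 504.2, -342. ]), array([64.9, 24.5]), 15.5) 150
[ 0.4199808  -0.31000285  0.24000122]
```

The sheep is static: the foot yaw stays at 28.3°, and the top view was just occluded by the gripper. I'll retry from the fresh pose, stopping with the fingers part-closed to check alignment.

Run:
```python
from pp import *
p=np.array([.504,-.3448])+.004*u(208.3)
c=[]
for t in(0,180):
    A=r.solve_ik([*p,.2],[np.pi,0,D(28.3+t)]); print(t,None if A is None else np.round(A,2)); c.append(9 if A is None else abs(A[5]))
t=180*int(np.argmin(c)); r.move_to([*p,.2],[np.pi,0,D(28.3+t)]); r.move_gripper(.65)
print(r.read_state()["ee_pos"],r.read_state()["tool_rot"],p)
print(r.movel([*p,.032],velocity=.12,guard=8)); r.move_gripper(.40,8); s=r.read_state(); print(s["ee_pos"],s["tool_rot"],s["width"]*92,s["finger_force"],s["t"])
a=cams.camera("side")[0][250:370,240:380,::-1]; b=cams.camera("top")[0][150:250,360:480,::-1]
w=cams.camera("wrist")[0][:,:,::-1]
cv2.imwrite("pics/s3.png",np.hstack([cv2.resize(a,(390,336),interpolation=2),cv2.resize(w,(400,336))]))
```

```text
0 [-0.61  0.33  1.67 -0.    1.14  0.47]
180 [-0.61  0.33  1.67  0.    1.14 -2.67]
[ 0.50049731 -0.34671462  0.19999989] [3.14155381e+00 1.44721389e-05 4.93912202e-01] [ 0.50047809 -0.34669635]
False
[ 0.50048863 -0.34669858  0.03202214] [ 3.14157729e+00 -2.12777849e-05  4.93923995e-01] 36.72154552623254 0.0 48.6667
```

View pics/s3.png

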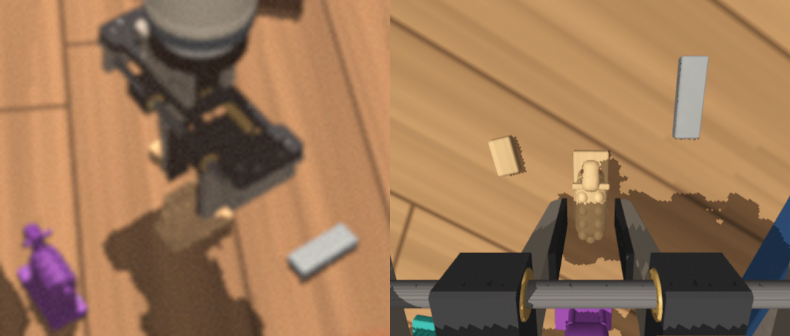

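The wrist tile shows the sheep (590,195) parallel to and between the fingers. I'll check its lengthwise offset numerically, then close gently.

Run:
```python
from pp import *
s=r.read_state(); tcp=np.array(s["ee_pos"]); y=s["tool_rot"][2]
def prof(tag):
    m=cams.camera_model("wrist"); d=cams.camera("wrist")[1]; W=cloud(d,m).reshape(-1,3)
    L=(W[:,:2]-tcp[:2])@np.array([[np.cos(y),-np.sin(y)],[np.sin(y),np.cos(y)]])*1e3  # x: head +, y
    q=(abs(L[:,1])<17)&(L[:,0]>-60)&(L[:,0]<60)
    f=q&(W[:,2]>.005)&(W[:,2]<.012); h=q&(abs(L[:,1])<12)&(W[:,2]>.03)&(W[:,2]<.07)
    print(tag,"foot x",L[f,0].min().round(1),L[f,0].max().round(1),"y",L[f,1].min().round(1),L[f,1].max().round(1),"| body x",L[h,0].min().round(1),L[h,0].max().round(1),"y",np.percentile(L[h,1],[1,99]).round(1),W[h,2].max())
prof("before")
for o in(.36,.33,.30,.27):
    r.move_gripper(o,8); s=r.read_state(); print(o,s["width"]*92,s["finger_force"])
    if s["finger_force"]>4: break
prof("after"); print(r.read_state()["t"])
```

```text
before foot x -26.0 35.0 y -15.8 16.2 | body x -27.8 39.2 y [-11.5  11.5] 0.05701499971126639
0.36 33.14254891985265 0.0
0.33 30.144447071591635 0.0
0.3 27.542538510213117 0.0
0.27 25.45459803780686 7.999101877212524
after foot x -25.4 35.2 y -15.8 16.2 | body x -28.6 39.1 y [-11.5  11.5] 0.05714440129738421
49.9083
```

It's aligned, with the foot running from −26 to +35 mm about the tool as expected for the 4 mm offset, and holding at 25.5 mm with 8 N. Now I'll lift moderately, check, then place.

Run:
```python
from pp import *
r.move_gripper(0.2,14); s=r.read_state(); print(s["width"]*92,s["finger_force"])
p=s["ee_pos"]; r.movel([p[0],p[1],.045],velocity=.03); s=r.read_state(); print(s["width"]*92,s["finger_force"])
if abs(s["width"]*92-25.5)<2.5:
    r.movel([p[0],p[1],.2],velocity=.12); s=r.read_state(); print("up",s["width"]*92,s["finger_force"],s["contact_force"],s["t"])
    m=cams.camera_model("wrist"); W=cloud(cams.camera("wrist")[1],m).reshape(-1,3); tcp=s["ee_pos"]; y=s["tool_rot"][2]
    L=(W[:,:2]-tcp[:2])@np.array([[np.cos(y),-np.sin(y)],[np.sin(y),np.cos(y)]])*1e3
    q=(abs(L[:,1])<18)&(L[:,0]>-60)&(L[:,0]<60)&(W[:,2]>.12); f=q&(W[:,2]<.182); print("held",rect(L[q]/1e3),"foot",L[f,0].min(),L[f,0].max(),W[f,2].min(),W[f&(L[:,0]>25),2].mean())
```

```text
25.11696138586051 13.999198973178864
24.50788756355387 13.998467177152634
up 24.99069554213741 13.998458683490753 [ 0.27768892 -0.08327524 -0.44088701] 52.15
held (array([5.7, 0. ]), array([36., 67.]), 90.0) foot -4.636504035543386 35.05373565838222 0.1672319454692003 0.1731889344470623
```

Run:
```python
from pp import *
q=J["sheep"][4]; o=[np.pi,0,D(-16.95)]; z=.045
r.move_to([*q,.2],o); print(r.read_state()["width"]*92)
r.movel([*q,z+.03],velocity=.15); r.movel([*q,z+.005],velocity=.06); r.wait(.15)
hit=r.movel([*q,z-.003],velocity=.02,guard=3); s=r.read_state(); print(hit,(s["ee_pos"][2]-z)*1e3,s["width"]*92)
r.move_gripper(.5); r.wait(.1); r.movel([*q,.2],velocity=.15); r.move_to([.33,.22,.30],[np.pi,0,.6]); r.wait(.3)
shot("pics/f_side.png","side",(200,150,400,300),4); shot("pics/f_top.png","top",(180,100,340,240),4)
T=cloud(cams.camera("top")[1],cams.camera_model("top")).reshape(-1,3)
for n,s in zip(J,(e1-e2,e2-e1,e1+e2,-e1-e2)):
    c=B+.047*s; k=T[(np.hypot(*(T[:,:2]-c).T)<.045)&(T[:,2]>.036)]; print(n,np.percentile(k[:,2],99).round(4),rect(k[:,:2]-c))
print(r.read_state()["t"])
```

```text
24.580966301415874
True -0.378772262888509 24.93469434520585
king 0.1076 (array([-2.3, -2.7]), array([30.8, 37.7]), 11.3)
boy 0.0808 (array([-1.3, -1.2]), array([25. , 23.7]), 73.3)
angel 0.0925 (array([ 0.4, -0.8]), array([29.9, 64. ]), 73.1)
sheep 0.0718 (array([ 1.6, -1.4]), array([25.6, 68. ]), 72.1)
58.9333
```

View pics/f_side.png

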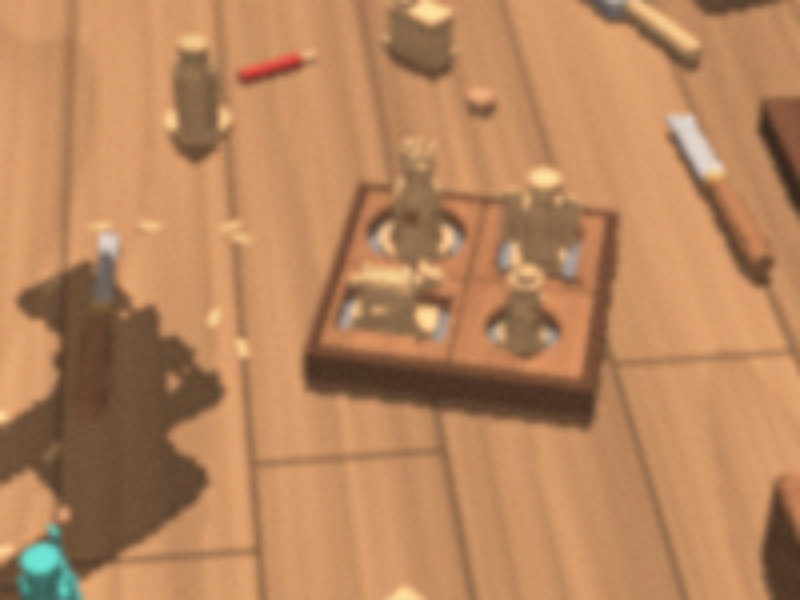

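View pics/f_top.png

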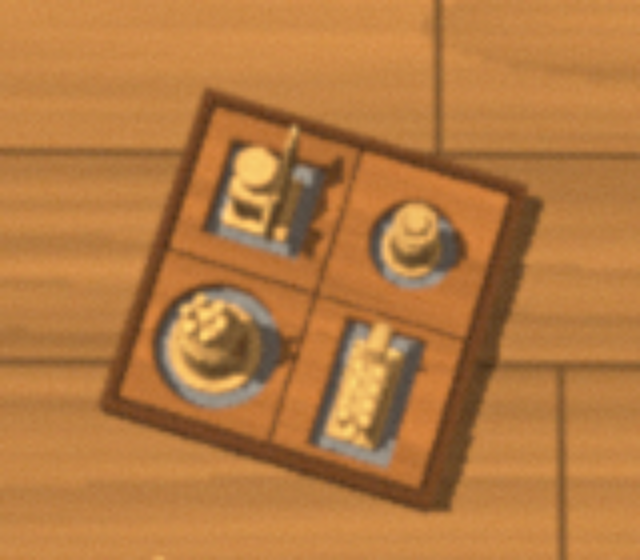

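All four stand upright and clear of the well edges: king (210,345), boy (412,240), angel (255,195), sheep (360,390) in the top crop. Their tops sit at about floor plus figure height, and both blanks are still standing. Handing in.

```bash
python3 -c "
from plant import r
print(r.close_job())"
```

```text
the job is handed in; nothing more can be done
None
```

The king, boy, angel and sheep all stand upright and flat in their matching wells, and both blanks are untouched; the first grip on the sheep slipped and shifted it without tipping it, the second held, and the job was handed in at about 59 s.

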